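Turn a plant label over in the twist guide and shut its box

ROBOT

A 6-joint arm with a two-finger parallel gripper is mounted at the origin on the work surface. World frame = base frame: x ahead of the robot, y to its left, z up, the work surface at z = 0. Lengths are in m, angles in degrees, forces in N, time in s.
With the tool pointing down it reaches from about 0.4 to 0.825 m from the base axis. Payload 7 kg.
Tool frame: the origin (TCP) lies midway between the tips of the shut fingers; the grasp point (between the pads) lies 19 mm behind it (ctrl.hold_point_z is the distance from the TCP to the grasp point, in m); z points along the fingers, y is the line along which they close (so a half turn about z gives the same grasp; the last joint's range is limited). The gripper opens to 88 mm and grips with 3 to 60 N. Pads are 19 mm wide; open, the fingers measure 130 mm over their backs; the gripper's body (78 mm by 193 mm) begins 47 mm behind the grasp point.
Start: joints at [92.481, 20.546, 0.682, 0, -70.136, -16.507], TCP at [0.164, 0.655, 0.227] pointing down, gripper open.
Joint ranges: [-176.03, 176.03], [-82.01, 121.73], [-58.28, 71.71], [-173.87, 95.51], [-174.79, -0.11], [-173.66, 173.66]. Speed limits (degrees/s): [136.94, 136.94, 172.46, 180, 180, 180].

INTERFACE

Orientations are given as [roll, pitch, yaw] about the fixed x, y, z axes, in that order (R = Rz(yaw) Ry(pitch) Rx(roll)).
In Python, from plant import ctrl gives the robot as it stands.
- The arm moves only by the tool apply_moves, never from a script. Its argument "deltas" is a list of rows, each an object with "fingers": the finger opening in mm, from 0 to 87.6; "delta_pos": the shift along the tool's x, y, z in mm, a list of three; "angular": the turn, a rotation vector about the tool's x, y, z in degrees, a list of three. A call has 1 to 10 rows; each row is the pose to reach, as a shift and turn from the pose commanded when the call began, along the tool's axes at that moment; what a row does not reach only later rows make up. A row lasts 1/10 s, in which the tool goes at most 50 mm and 8.59 degrees, less where a joint would pass 70% of its speed; a pose out of reach is approached as far as the arm can. A call with a gripper value outside its range is refused whole. The fingers move at their own pace and stop on an object; the grip force is fixed at half the most. Time passes only in rows, so rows that repeat a pose let the fingers close. It gives the time, the measured TCP pose, the force, the opening and the grip force at its end, in the units of the state.
- ctrl.get_obs(): the state, without advancing time (a new reading comes with each control period).
- ctrl.snapshot(name): name is "scene" or "side" or "wrist"; returns the picture (420x560x3 uint8, red, green, blue); there is no depth.
- ctrl.camera_params(name): a dict with "fx", "fy", "cx", "cy" (pixels), "cam_to_world" (4x4, takes a point from camera to world coordinates); the wrist camera has in their place "mount" (4x4, takes a point from camera to tool coordinates, whose origin is the TCP and whose axes are the flange's). Camera axes: x right, y up, looking along -z (the intrinsics and any distortion apply to the point x, -y, -z); pixel columns grow to the right and rows downward; lengths in m; the calibration is good to about 2 mm. A picture is of the moment at which its call begins: read the wrist's pose just before it. camera_params takes no time and is no camera call.
- ctrl.close_job(): hands the job in; it is judged then, once.
The state is a dict: "clock": time; "joint_pos": joint angles; "qvel": joint speeds; "tau": joint torques, N m; "tool_pos": TCP position; "orientation": TCP orientation; "force": force on the tool from outside, world axes, zero at the start; "moment": the same for the moment, N m; "opening": finger opening in m; "gripper_force": force on a finger pad.
Only numpy, scipy, OpenCV 4.12 (cv2) and the standard library are available. Lean on these libraries where they do the work, as an engineer would, in place of code of your own. Each camera call takes 0.05 s, during which the arm holds its last target. There are 200 camera calls.

TASK

A plant label lies picture side down on the raised deck of the label turner. Without lifting it off the deck, slide it between the two fences into the mouth of the twisted rod guide, so that it slides down by itself and comes out picture side up, flat in the catch box. Then close the box's clear lid fully, and leave the four bystanders (three potted succulents and the mister bottle) standing where they are.

Things in the scene. Friction and masses are not known exactly. Their poses are not given: they have to be found in the camera images.
- mouth (a point): Middle of the deck's front edge, on its upper face, 235 mm above the bench: entrance of the guide. Axes of the whole fixed turner: z up, -y the feed direction (into the guide, towards the box), x across. Pushed until its rear edge is 0 to 10 mm past this edge, the label slides on by its own weight. Polished: friction 0.22.
- deck_mid (a point): Centre of the upper face of the flat rimless dark steel deck plate, 240 mm (x) by 270 mm (y); axes as mouth, which lies 135 mm towards -y. Two fences, 12 mm high, 6 mm thick, narrow towards the mouth: seen from mouth, their centre lines run from x = +-54, y = 50 mm to x = +-26, y = 2 mm.
- guide_mid (a point): Point on the guide's middle line, halfway down; axes as mouth. The guide is eight 6 mm steel rods round a passage 40 mm wide, 19 mm high. It curves down (radius 100 mm) from the deck to 50 degrees and makes half a turn. Lower rods start flush with the deck, side rods reach 19 mm over it at the mouth; the upper rods begin 48 mm past the deck's edge.
- guide_end (a point): Low end of the guide's middle line, 20 mm above the bench, inside the open +y side of the catch box; axes as mouth. The rods and collars lie within 34 mm of the middle line, which seen from mouth runs through (y, height above the bench) = (0, 245), (-77, 209), (-205, 56), (-274, 20) mm.
- box_floor (a point): Centre of the upper face of the floor of the catch box, a black open-topped box at the low end of the guide, 110 mm (x) by 135 mm (y) outside, walls and floor 4 mm thick, rim 42 mm above the bench; the side towards the guide (+y) is left open for the guide's end. Axes as those of mouth.
- lid_hinge (a point): Middle of the hinge line of the box's clear lid, 42.5 mm above the bench, on the box's far rim (the rim at -y, away from the guide). The hinge line runs along mouth's x axis. The lid is a 5 mm plate, 110 mm wide and 135 mm from hinge to free edge. When it is shut its upper face is 47.5 mm above the bench.
- lid_edge (a point): Middle of the lid's free edge, on its outer face (the upper face when shut), 135 mm from the hinge line.
- lid (a joint): Lid angle in rad: 0 fully shut (lying level on the box), grows as it opens; 1.57 stands upright; stop at 1.95. A stiff hinge (0.13 N m) holds it where it is left, so it must be pushed down all the way: about 1 to 3 N at 85 mm from the hinge.
- label_centre (a point): Centre of the loose plant label: rigid flat white plate, 64 mm long (its y), 36 mm wide (x), 5 mm thick (z), about 22 g, a dark hole near one end. Its z axis points out of the plain side; a green picture is on the other side. It starts flat on the deck, plain side (z) up, left or right of the middle, long axis within 35 degrees of the feed direction. Either end may go first.
- pot_a_centre (a point): Centre (22 mm above its foot) of a small black pot with a succulent, 52 mm across, 44 mm high and about 70 mm with its leaves, standing loose on the deck on the other side of the middle from the label.
- pot_b_centre (a point): The same for a terracotta pot of the same size, standing loose on the deck at the rear, behind the middle.
- pot_c_centre (a point): Centre (30 mm above its foot) of a larger terracotta pot, 68 mm across, 60 mm high and about 91 mm with its leaves, standing loose on the bench on the +x side of the guide and box.
- mister_centre (a point): Point 70 mm above the foot, on the axis, of a green mister bottle, 72 mm across and about 150 mm high, nozzle to its +y; it stands loose on the bench on the -x side of the guide and box.
Not all that is in view belongs to the job. What is meant by the part that bears label_centre is not brown or orange, and is the smaller of those in its own colour.

How it is judged (in metres and radians):
On the way, in this order (a step that is already met when the one before it is completed fails the run):
1. the label is in the twisted guide (y of label_centre in the frame of mouth between -0.22 and -0.05 m and x of label_centre in the frame of mouth between -0.02 and 0.02 m and distance between label_centre and guide_mid below 0.12 m).
2. the label lies turned over, picture side up, flat in the catch box (x of label_centre in the frame of box_floor between -0.045 and 0.045 m and y of label_centre in the frame of box_floor between -0.055 and 0.04 m and z of label_centre in the frame of box_floor below 0.01 m and angle between label_centre's own z axis and vertical above 2.95 rad), for 0.2 s.
3. the lid is shut (value of joint lid below 0.06 rad), for 0.2 s.
At the end, for the whole second after the job is handed in: The label lies flat (within 11 degrees, centre under 10 mm up) on the box floor, picture side up, its centre within 45 mm of the middle line and inside the box; the lid is below 0.06 rad; the pots and mister are within 20 mm of where they were (all of step 2 and value of joint lid below 0.06 rad and distance of each of pot_a_centre, pot_b_centre, pot_c_centre, mister_centre from where it was at the start of the episode below 0.02 m); the robot touches nothing.
It fails at once if the label is lifted more than 20 mm off the deck (z of label_centre in the frame of mouth above 0.0225 m).
It fails at once if a pot or the mister is pushed more than 20 mm or tipped over (distance of any of pot_a_centre, pot_b_centre, pot_c_centre, mister_centre from where it was at the start of the episode above 0.02 m or angle between any of pot_a_centre, pot_b_centre, pot_c_centre, mister_centre's own z axis and vertical above 0.4 rad).
It also fails if it takes over 64 s, if anything falls off the work surface, if the arm or the gripper's body presses on something with over 40 N, if the wrist force passes 120 N, or if a joint passes its speed limit or range.

## Working session

There is one attempt and no reset: what is moved stays moved. The work goes in short steps, Python scripts to look and compute and a tool call to move; the robot and the scene stay as the last step left them, time stands still between calls to the robot, and variables do not carry over. Pictures are saved under pics/ and viewed, at most 10 in all, crops included, and the job is handed in when it is done.

Besides the shell and the picture viewer there is one more tool, called after "Request:" in YAML: its name, and indented under it one key for each argument. apply_moves: Moves the arm, as the interface text tells. Its arguments: {"type":"object","properties":{"deltas":{"type":"array"}},"required":["deltas"]}

```bash
mkdir -p pics; ls
python3 - <<'E'
from plant import ctrl
import cv2,numpy as np
for n in ["scene","side","wrist"]:
    p=ctrl.camera_params(n); print(n,{k:(np.round(v,4).tolist()) for k,v in p.items()})
a=ctrl.snapshot("scene");b=ctrl.snapshot("side");c=ctrl.snapshot("wrist")
for n,i in zip("abc",(a,b,c)): cv2.imwrite(f"pics/{n}0.png",cv2.resize(i[:,:,::-1],(800,600),interpolation=cv2.INTER_CUBIC))
o=ctrl.get_obs();print(o)
E
```

```text
pics
scene {'fx': 523.2422, 'fy': 523.2422, 'cx': 289.6858, 'cy': 214.5299, 'cam_to_world': [[-0.7834, -0.4506, 0.428, 1.0628], [0.6215, -0.5595, 0.5484, 0.6912], [-0.0077, 0.6957, 0.7183, 1.0616], [0.0, 0.0, 0.0, 1.0]]}
side {'fx': 424.4889, 'fy': 424.4889, 'cx': 279.9997, 'cy': 212.6506, 'cam_to_world': [[-0.996, 0.0737, -0.0497, 0.5012], [-0.088, -0.7386, 0.6684, 0.6071], [0.0125, 0.6701, 0.7422, 0.8391], [0.0, 0.0, 0.0, 1.0]]}
wrist {'fx': 320.2275, 'fy': 320.2275, 'cx': 280.9774, 'cy': 216.8752, 'mount': [[-0.001, 0.965, 0.2622, 0.0703], [1.0, 0.0015, -0.0018, 0.0002], [-0.0021, 0.2622, -0.965, -0.1586], [0.0, 0.0, 0.0, 1.0]]}
{'clock': 0.15, 'joint_pos': array([ 9.24833316e+01,  2.05808507e+01,  6.45832916e-01, -1.35362345e-02,
       -7.01341339e+01, -1.65085792e+01]), 'qvel': array([-0.05061859, -0.15373893,  0.09031   ,  0.074576  , -0.05255964,
       -0.02628985]), 'tau': array([-1.11881174e-03, -5.83278394e+01,  2.93292117e+01,  7.00117752e+00,
        8.80174659e-03, -1.13632332e-04]), 'tool_pos': array([0.16350966, 0.65452841, 0.22585446]), 'orientation': array([ 1.79930082e+02, -7.44963283e-03, -1.40298505e+01]), 'force': array([-0.05320669,  0.15497941, -0.44690918]), 'moment': array([ 0.04441156,  0.0249966 , -0.02721412]), 'gripper_force': 0.0, 'opening': 0.08789433246050353}
```

View pics/a0.png

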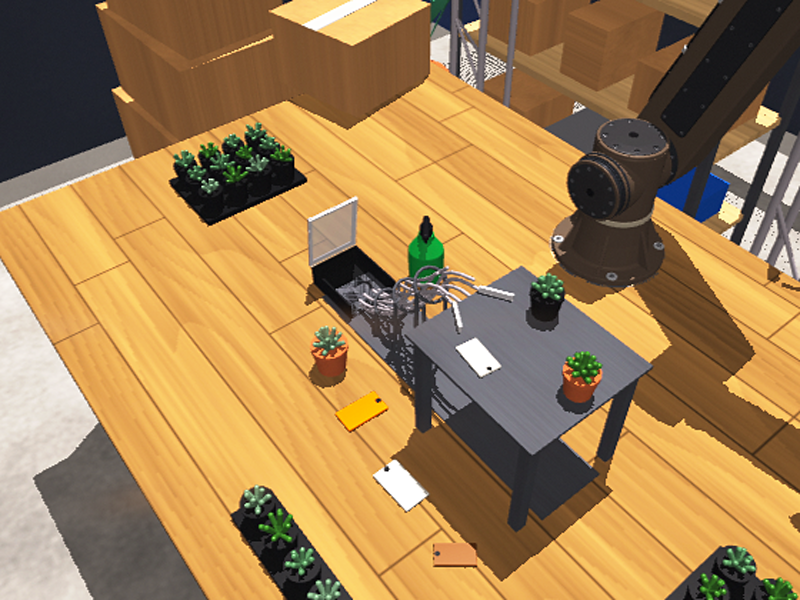

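View pics/b0.png

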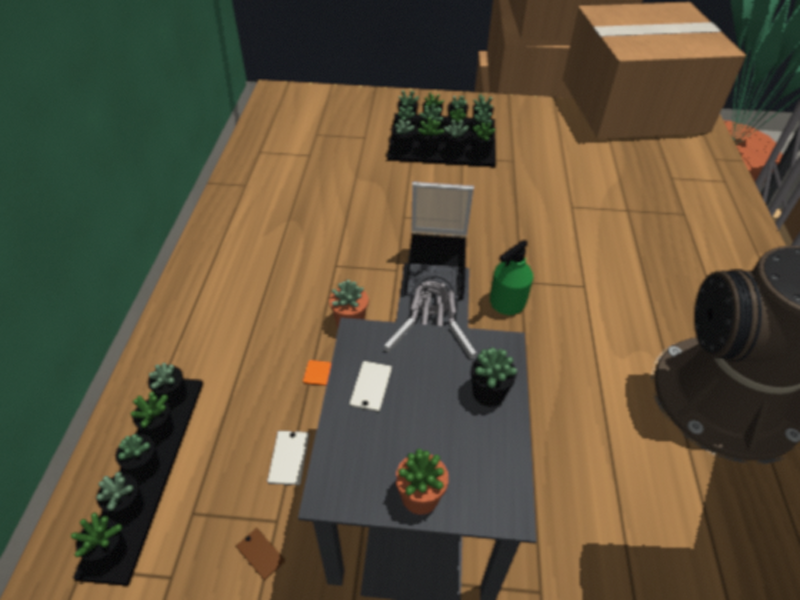

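Scene view (800 px): label on the deck at about (478,357), deck corners (412,336), (520,266), (652,368), (527,453). Box and upright lid are near (340,260). In the side view the label is at (371,385), black pot (492,375), terracotta (422,480).

```bash
cat > h.py <<'E'
import numpy as np
from plant import ctrl
from scipy.optimize import least_squares
from scipy.spatial.transform import Rotation as R
S=1/1.42857
P={n:ctrl.camera_params(n) for n in("scene","side","wrist")}
def proj(n,X,T=None):
    p=P[n];T=p["cam_to_world"] if T is None else T
    c=(np.atleast_2d(X)-T[:3,3])@T[:3,:3]
    return np.c_[p["cx"]+p["fx"]*c[:,0]/-c[:,2],p["cy"]+p["fy"]*c[:,1]/c[:,2]]
def ray(n,uv,z,T=None):
    p=P[n];T=p["cam_to_world"] if T is None else T
    d=T[:3,:3]@np.array([(uv[0]-p["cx"])/p["fx"],-(uv[1]-p["cy"])/p["fy"],-1])
    return T[:3,3]+d*(z-T[2,3])/d[2]
def wristT(o):
    T=np.eye(4);T[:3,:3]=R.from_euler("xyz",o["orientation"],degrees=True).as_matrix();T[:3,3]=o["tool_pos"]
    return T@P["wrist"]["mount"]
E
python3 - <<'E'
from h import *
D={"scene":[(412,336),(520,266),(652,368),(527,453)],"side":[(340,320),(525,332),(537,533),(308,518)]}
for n in D: print(n,[ray(n,np.array(u)*S,.235)[:2].round(4).tolist() for u in D[n]])
L=np.array([(.12,0),(-.12,0),(-.12,.27),(.12,.27)])
def W(q,l,z):
    c,s=np.cos(q[2]),np.sin(q[2]);return np.c_[q[0]+c*l[:,0]-s*l[:,1],q[1]+s*l[:,0]+c*l[:,1],np.full(len(l),z)]
f=lambda q:np.concatenate([(proj(n,W(q,L,.235))-np.array(D[n])*S).ravel() for n in D])
r=least_squares(f,[.5,.1,0],loss="soft_l1");print("mouth",r.x,np.degrees(r.x[2]),r.fun.reshape(-1,2).round(1).tolist())
B={"scene":[(456,344),(482,337),(500,370),(474,378)],"side":[(364,361),(392,364),(380,410),(350,405)]}
for n in B: print(n,[ray(n,np.array(u)*S,.24)[:2].round(4).tolist() for u in B[n]])
K=np.array([(.018,-.032),(-.018,-.032),(-.018,.032),(.018,.032)])
g=lambda q:np.concatenate([(proj(n,W(q,K,.24))-np.array(B[n])*S).ravel() for n in B])
b=least_squares(g,[.55,.2,0],loss="soft_l1");print("label",b.x,np.degrees(b.x[2]),b.fun.reshape(-1,2).round(1).tolist())
c,s=np.cos(r.x[2]),np.sin(r.x[2]);M=np.array([[c,s],[-s,c]])
for nm,p in [("label",b.x[:2])]+[(k,ray(n,np.array(u)*S,z)[:2]) for k,n,u,z in [("a","side",(491,398),.235),("b","side",(420,506),.235),("a","scene",(545,316),.235),("b","scene",(580,398),.235)]]: print(nm,p,"in mouth",M@(p-r.x[:2]))
E
```

```text
scene [[0.6103, 0.1061], [0.3794, 0.0965], [0.3823, 0.3678], [0.6202, 0.3582]]
side [[0.6173, 0.0994], [0.3765, 0.096], [0.3775, 0.3582], [0.6088, 0.3644]]
mouth [0.49739458 0.09471798 0.00103608] 0.05936318255042003 [[-5.9, -1.5], [0.1, -0.8], [0.4, -2.2], [3.7, 1.5], [0.3, -1.8], [-0.5, -0.6], [0.6, 4.5], [-5.7, -0.2]]
scene [[0.5727, 0.1621], [0.534, 0.1757], [0.5561, 0.238], [0.5943, 0.2258]]
side [[0.5769, 0.1661], [0.5423, 0.1673], [0.5497, 0.2337], [0.5849, 0.2303]]
label [ 0.56366982  0.19983497 -0.16129243] -9.241375524368166 [[-0.3, 1.7], [-3.8, 0.2], [0.6, -2.3], [3.8, -1.1], [0.4, -0.3], [0.7, 1.9], [-0.9, 0.3], [-0.8, -1.0]]
label [0.56366982 0.19983497] in mouth [0.06638411 0.10504827]
a [0.42161879 0.20162396] in mouth [-0.07566499  0.10698443]
b [0.49634696 0.34115719] in mouth [-0.00079229  0.24644016]
a [0.42774747 0.20071242] in mouth [-0.06953726  0.10606655]
b [0.50131225 0.34028777] in mouth [0.00417209 0.2455656 ]
```

View pics/c0.png

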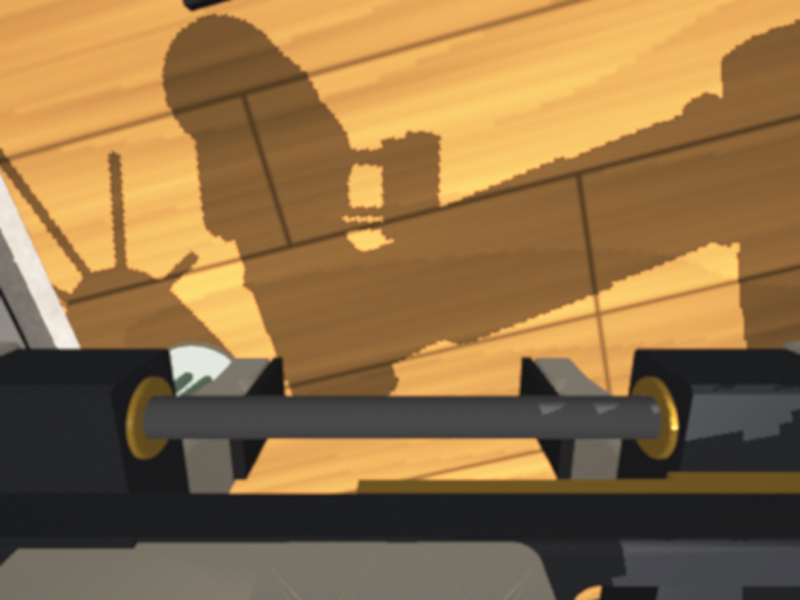

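Request:
apply_moves:
  deltas:
    - {"fingers": 87,"delta_pos": [0,0,-50],"angular": [0,0,0]}
    - {"fingers": 87,"delta_pos": [0,0,-100],"angular": [0,0,0]}
    - {"fingers": 87,"delta_pos": [20,18,-150],"angular": [0,0,0]}
    - {"fingers": 87,"delta_pos": [50,45,-180],"angular": [0,0,-2]}
    - {"fingers": 87,"delta_pos": [85,75,-195],"angular": [0,0,-4]}
    - {"fingers": 87,"delta_pos": [120,106,-195],"angular": [0,0,-6]}
    - {"fingers": 87,"delta_pos": [155,137,-195],"angular": [0,0,-8]}
    - {"fingers": 87,"delta_pos": [190,168,-195],"angular": [0,0,-10]}
    - {"fingers": 87,"delta_pos": [225,199,-195],"angular": [0,0,-12]}
    - {"fingers": 87,"delta_pos": [260,230,-195],"angular": [0,0,-14]}

```text
clock: 1.15
tool_pos: [0.3607, 0.3668, 0.4216]
orientation: [-180.0, -0.0, 0.1]
force: [1.5, 0.8, 0.4]
opening: 0.0869
gripper_force: 0.0
```

Request:
apply_moves:
  deltas:
    - {"fingers": 87,"delta_pos": [27,40,0],"angular": [0,0,0]}
    - {"fingers": 87,"delta_pos": [54,80,0],"angular": [0,0,0]}
    - {"fingers": 87,"delta_pos": [81,120,0],"angular": [0,0,0]}
    - {"fingers": 87,"delta_pos": [108,160,0],"angular": [0,0,0]}
    - {"fingers": 87,"delta_pos": [136,197,0],"angular": [0,0,0]}
    - {"fingers": 87,"delta_pos": [136,197,0],"angular": [0,0,0]}
    - {"fingers": 87,"delta_pos": [136,197,0],"angular": [0,0,0]}

```text
clock: 1.85
tool_pos: [0.4964, 0.1705, 0.4211]
orientation: [180.0, 0.0, -0.2]
force: [-0.2, 0.1, 0.6]
opening: 0.0871
gripper_force: 0.0
```

Run:
```python
from h import *;import cv2,pickle
o=ctrl.get_obs();i=ctrl.snapshot("wrist");pickle.dump(o,open("o1.pkl","wb"));print(o["tool_pos"],o["orientation"])
cv2.imwrite("pics/w1.png",cv2.resize(i[:,:,::-1],(800,600),interpolation=cv2.INTER_CUBIC))
```

```text
[0.49640071 0.17051333 0.42109461] [ 1.79980620e+02  4.67474502e-02 -1.96231278e-01]
```

View pics/w1.png

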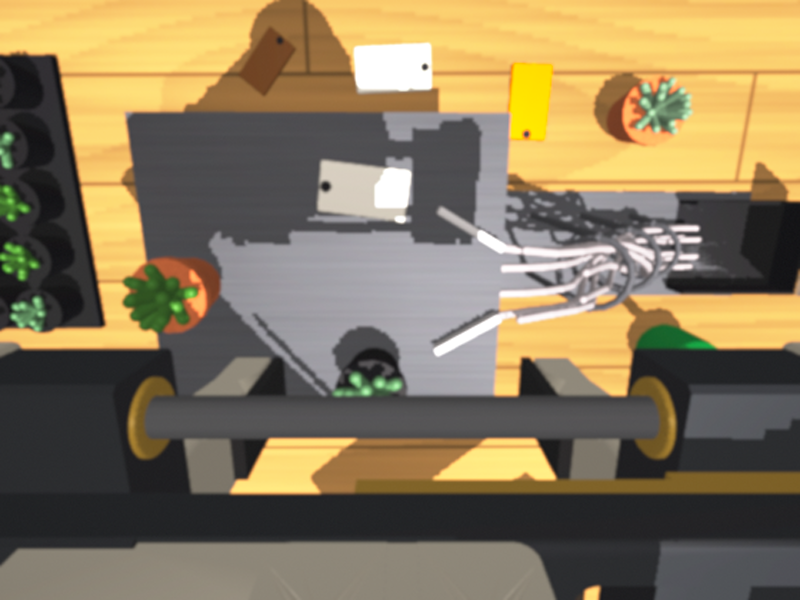

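Wrist view: label corners (320,159), (411,171), (407,222), (317,211); deck's +x corners (127,113), (509,113); fence ends (440,210)→(508,250) and (436,352)→(500,316).

Run:
```python
from h import *;import pickle
T=wristT(pickle.load(open("o1.pkl","rb")))
for n,u,z in [("lab",(320,159),.24),("lab",(411,171),.24),("lab",(407,222),.24),("lab",(317,211),.24),("deck",(127,113),.235),("deck",(509,113),.235),("deckfront",(496,393),.235),("f+out",(440,210),.247),("f+in",(508,250),.247),("f-out",(436,352),.247),("f-in",(500,316),.247),("potb",(178,285),.262),("pota",(370,355),.279),("hole",(325,186),.24)]:
    print(n,ray("wrist",np.array(u)*S,z,T)[:2].round(4))
# lid/box from scene & side; mister foot
for n,u,z in [("scene",(312,265),.0425),("scene",(358,245),.0425),("side",(410,234),.0425),("side",(467,236),.0425),("side",(510,300),.02),("scene",(428,275),.05)]: print(n,u,ray(n,np.array(u)*S,z)[:2].round(4))
```

```text
lab [0.5847 0.2268]
lab [0.5763 0.1625]
lab [0.5406 0.1654]
lab [0.5487 0.2308]
deck [0.616  0.3607]
deck [0.6149 0.094 ]
deckfront [0.4014 0.0923]
f+out [0.5494 0.142 ]
f+in [0.5207 0.092 ]
f-out [0.442  0.1432]
f-in [0.4707 0.0952]
potb [0.499 0.328]
pota [0.452 0.192]
hole [0.5662 0.2241]
scene (312, 265) [ 0.5428 -0.3061]
scene (358, 245) [ 0.4356 -0.2976]
side (410, 234) [ 0.5512 -0.2972]
side (467, 236) [ 0.4389 -0.3028]
side (510, 300) [ 0.3559 -0.1599]
scene (428, 275) [ 0.3849 -0.1312]
```

Request:
apply_moves:
  deltas:
    - {"fingers": 78,"delta_pos": [40,-14,0],"angular": [0,0,4]}
    - {"fingers": 78,"delta_pos": [77,-26.5,30],"angular": [0,0,7]}
    - {"fingers": 78,"delta_pos": [77,-26.5,70],"angular": [0,0,7]}
    - {"fingers": 78,"delta_pos": [77,-26.5,110],"angular": [0,0,7]}
    - {"fingers": 78,"delta_pos": [77,-26.5,140],"angular": [0,0,7]}
    - {"fingers": 78,"delta_pos": [77,-26.5,155],"angular": [0,0,7]}
    - {"fingers": 78,"delta_pos": [77,-26.5,155],"angular": [0,0,7]}
    - {"fingers": 78,"delta_pos": [77,-26.5,155],"angular": [0,0,7]}

```text
clock: 2.7
tool_pos: [0.5729, 0.1993, 0.2673]
orientation: [-180.0, -0.0, -6.9]
force: [0.4, 0.1, 0.4]
opening: 0.0779
gripper_force: 0.0
```

Run:
```python
from h import *;import cv2
i=ctrl.snapshot("side");j=ctrl.snapshot("scene")
a=cv2.resize(i[200:400,180:400,::-1],None,fx=1.8,fy=1.8,interpolation=cv2.INTER_CUBIC);b=cv2.resize(j[150:350,270:490,::-1],None,fx=1.8,fy=1.8,interpolation=cv2.INTER_CUBIC)
cv2.imwrite("pics/s2.png",np.hstack([a,b]))
```

```text
(no output)
```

View pics/s2.png

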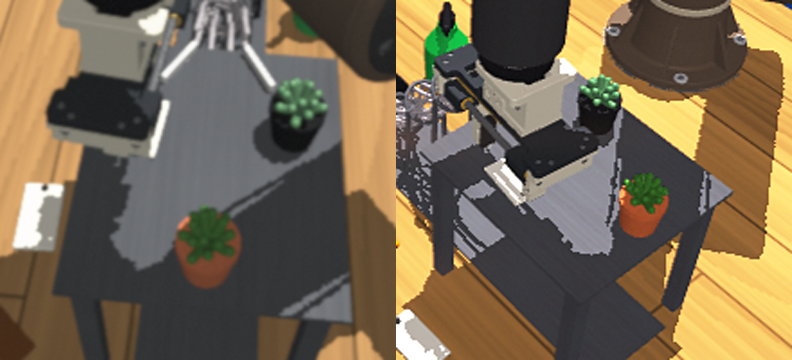

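The crops show the gripper straddling the label lengthwise, clear of both pots. I lower it now.

Request:
apply_moves:
  deltas:
    - {"fingers": 78,"delta_pos": [1,2,10],"angular": [0,0,0]}
    - {"fingers": 78,"delta_pos": [1,2,20],"angular": [0,0,0]}
    - {"fingers": 78,"delta_pos": [1,2,26],"angular": [0,0,0]}
    - {"fingers": 78,"delta_pos": [1,2,30],"angular": [0,0,0]}
    - {"fingers": 78,"delta_pos": [1,2,30],"angular": [0,0,0]}

```text
clock: 3.3
tool_pos: [0.5737, 0.1958, 0.2361]
orientation: [180.0, 0.0, -7.0]
force: [0.4, 0.0, 0.2]
opening: 0.0781
gripper_force: 0.0
```

Request:
apply_moves:
  deltas:
    - {"fingers": 70,"delta_pos": [0,0,0],"angular": [0,0,0]}
    - {"fingers": 66,"delta_pos": [0,0,0],"angular": [0,0,0]}
    - {"fingers": 64,"delta_pos": [0,0,0],"angular": [0,0,0]}
    - {"fingers": 62,"delta_pos": [0,0,0],"angular": [0,0,0]}
    - {"fingers": 62,"delta_pos": [0,0,0],"angular": [0,0,0]}
    - {"fingers": 62,"delta_pos": [0,0,0],"angular": [0,0,0]}

```text
clock: 3.9
tool_pos: [0.5738, 0.196, 0.2367]
orientation: [-180.0, -0.0, -7.0]
force: [-0.6, 1.0, 1.1]
opening: 0.0629
gripper_force: 30.0
```

Request:
apply_moves:
  deltas:
    - {"fingers": 62,"delta_pos": [-2,-6,0],"angular": [0,0,0]}
    - {"fingers": 62,"delta_pos": [-4.4,-11.5,0],"angular": [0,0,0]}
    - {"fingers": 62,"delta_pos": [-14,-11,0],"angular": [0,0,-1]}
    - {"fingers": 62,"delta_pos": [-25,-10,0],"angular": [0,0,-2]}
    - {"fingers": 62,"delta_pos": [-36,-8.5,0],"angular": [0,0,-3]}
    - {"fingers": 62,"delta_pos": [-47,-7,0],"angular": [0,0,-5]}
    - {"fingers": 62,"delta_pos": [-58,-5,0],"angular": [0,0,-7]}
    - {"fingers": 62,"delta_pos": [-68,-3.7,0],"angular": [0,0,-7]}
    - {"fingers": 62,"delta_pos": [-68,-3.7,0],"angular": [0,0,-7]}
    - {"fingers": 62,"delta_pos": [-68,-3.7,0],"angular": [0,0,-7]}

```text
clock: 4.9
tool_pos: [0.5065, 0.208, 0.2367]
orientation: [-180.0, -0.0, -0.0]
force: [-0.1, -0.2, 2.0]
opening: 0.0631
gripper_force: 30.0
```

Run:
```python
from h import *;import cv2
print(ctrl.get_obs()["tool_pos"])
i=ctrl.snapshot("side");j=ctrl.snapshot("scene")
a=cv2.resize(i[200:400,180:400,::-1],None,fx=1.8,fy=1.8,interpolation=cv2.INTER_CUBIC);b=cv2.resize(j[150:350,270:490,::-1],None,fx=1.8,fy=1.8,interpolation=cv2.INTER_CUBIC)
cv2.imwrite("pics/s3.png",np.hstack([a,b]))
```

```text
[0.50647053 0.20800376 0.2366923 ]
```

View pics/s3.png

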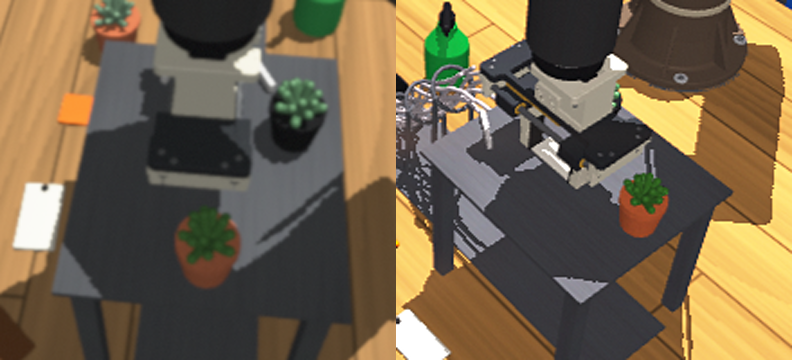

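The label is held between the fingers, centred on the feed line, and nothing has been disturbed. Next I slide it towards the fences.

Request:
apply_moves:
  deltas:
    - {"fingers": 62,"delta_pos": [0,10,0],"angular": [0,0,0]}
    - {"fingers": 62,"delta_pos": [0,20,0],"angular": [0,0,0]}
    - {"fingers": 62,"delta_pos": [0,30,0],"angular": [0,0,0]}
    - {"fingers": 62,"delta_pos": [0,40,0],"angular": [0,0,0]}
    - {"fingers": 62,"delta_pos": [0,48,0],"angular": [0,0,0]}
    - {"fingers": 62,"delta_pos": [0,53,0],"angular": [0,0,0]}
    - {"fingers": 62,"delta_pos": [0,53,0],"angular": [0,0,0]}
    - {"fingers": 66,"delta_pos": [0,53,0],"angular": [0,0,0]}
    - {"fingers": 70,"delta_pos": [0,53,0],"angular": [0,0,0]}
    - {"fingers": 70,"delta_pos": [0,53,0],"angular": [0,0,0]}

```text
clock: 6.0
tool_pos: [0.5064, 0.1552, 0.236]
orientation: [180.0, 0.1, -0.0]
force: [-0.3, -0.1, 0.9]
opening: 0.0694
gripper_force: 0.0
```

Request:
apply_moves:
  deltas:
    - {"fingers": 72,"delta_pos": [0,0,-20],"angular": [0,0,0]}
    - {"fingers": 72,"delta_pos": [0,0,-50],"angular": [0,0,0]}
    - {"fingers": 40,"delta_pos": [-5,-25,-50],"angular": [0,0,0]}
    - {"fingers": 0,"delta_pos": [-11,-57,-50],"angular": [0,0,0]}
    - {"fingers": 0,"delta_pos": [-11,-57,-50],"angular": [0,0,0]}
    - {"fingers": 0,"delta_pos": [-11,-57,-50],"angular": [0,0,0]}
    - {"fingers": 0,"delta_pos": [-11,-57,-50],"angular": [0,0,0]}
    - {"fingers": 0,"delta_pos": [-11,-57,-50],"angular": [0,0,0]}
    - {"fingers": 0,"delta_pos": [-11,-57,-50],"angular": [0,0,0]}
    - {"fingers": 0,"delta_pos": [-11,-57,-50],"angular": [0,0,0]}

```text
clock: 7.0
tool_pos: [0.4958, 0.2116, 0.2866]
orientation: [-180.0, -0.0, -0.1]
force: [-0.3, -0.7, 0.6]
opening: 0.0136
gripper_force: 0.0
```

Run:
```python
from h import *;import cv2
o=ctrl.get_obs();print(o["tool_pos"],o["opening"])
i=ctrl.snapshot("side");j=ctrl.snapshot("scene")
a=cv2.resize(i[200:400,180:400,::-1],None,fx=1.8,fy=1.8,interpolation=cv2.INTER_CUBIC);b=cv2.resize(j[150:350,270:490,::-1],None,fx=1.8,fy=1.8,interpolation=cv2.INTER_CUBIC)
cv2.imwrite("pics/s4.png",np.hstack([a,b]))
```

```text
[0.49584989 0.21157754 0.28662692] 0.013571475710615687
```

View pics/s4.png

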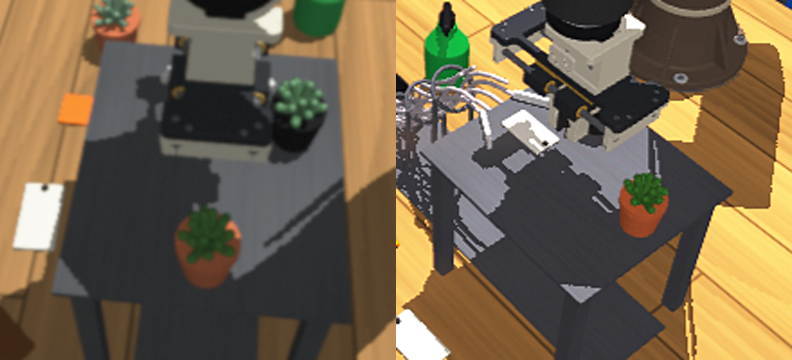

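The label lies free on the deck, in line with the mouth, and the fingers are closed behind it. I lower them and push.

Request:
apply_moves:
  deltas:
    - {"fingers": 0,"delta_pos": [4,0,0],"angular": [0,0,0]}
    - {"fingers": 0,"delta_pos": [4,0,15],"angular": [0,0,0]}
    - {"fingers": 0,"delta_pos": [4,0,30],"angular": [0,0,0]}
    - {"fingers": 0,"delta_pos": [4,0,42],"angular": [0,0,0]}
    - {"fingers": 0,"delta_pos": [4,0,50],"angular": [0,0,0]}
    - {"fingers": 0,"delta_pos": [4,0,50],"angular": [0,0,0]}

```text
clock: 7.7
tool_pos: [0.4999, 0.2119, 0.2362]
orientation: [180.0, 0.0, -0.0]
force: [0.2, 0.6, -0.2]
opening: 0.0004
gripper_force: 0.0
```

Run:
```python
from h import *
o=ctrl.get_obs();print(o["tool_pos"],o["opening"],o["force"])
for u in [(502,121),(523,111),(559,142),(539,153)]:
  print(ray("scene",((u[0]-396)/1.8+270,u[1]/1.8+150),.24)[:2].round(4))
```

```text
[0.49991894 0.21190443 0.2362274 ] 0.0003944992751654447 [ 0.24053871  0.60526694 -0.1770976 ]
[0.512  0.1237]
[0.4809 0.1271]
[0.4823 0.1917]
[0.5126 0.1897]
```

Request:
apply_moves:
  deltas:
    - {"fingers": 0,"delta_pos": [0,12,0],"angular": [0,0,0]}
    - {"fingers": 0,"delta_pos": [0,22,0],"angular": [0,0,0]}
    - {"fingers": 0,"delta_pos": [0,32,0],"angular": [0,0,0]}
    - {"fingers": 0,"delta_pos": [0,42,0],"angular": [0,0,0]}
    - {"fingers": 0,"delta_pos": [0,52,0],"angular": [0,0,0]}
    - {"fingers": 0,"delta_pos": [-1,62,0],"angular": [0,0,0]}
    - {"fingers": 0,"delta_pos": [-2,70,0],"angular": [0,0,0]}
    - {"fingers": 0,"delta_pos": [-3,78,0],"angular": [0,0,0]}
    - {"fingers": 0,"delta_pos": [-3,84,0],"angular": [0,0,0]}
    - {"fingers": 0,"delta_pos": [-3,84,0],"angular": [0,0,0]}

```text
clock: 8.7
tool_pos: [0.4967, 0.1274, 0.2366]
orientation: [-180.0, -0.0, -0.1]
force: [0.3, 0.9, 0.8]
opening: 0.0008
gripper_force: 0.0
```

Run:
```python
from h import *;import cv2
o=ctrl.get_obs();print(o["tool_pos"],o["force"])
i=ctrl.snapshot("side");j=ctrl.snapshot("scene")
a=cv2.resize(i[150:350,200:400,::-1],None,fx=2,fy=2,interpolation=cv2.INTER_CUBIC);b=cv2.resize(j[150:350,220:420,::-1],None,fx=2,fy=2,interpolation=cv2.INTER_CUBIC)
cv2.imwrite("pics/s5.png",np.hstack([a,b]))
```

```text
[0.49667511 0.12735169 0.23664618] [0.30255254 0.93030427 0.81747671]
```

View pics/s5.png

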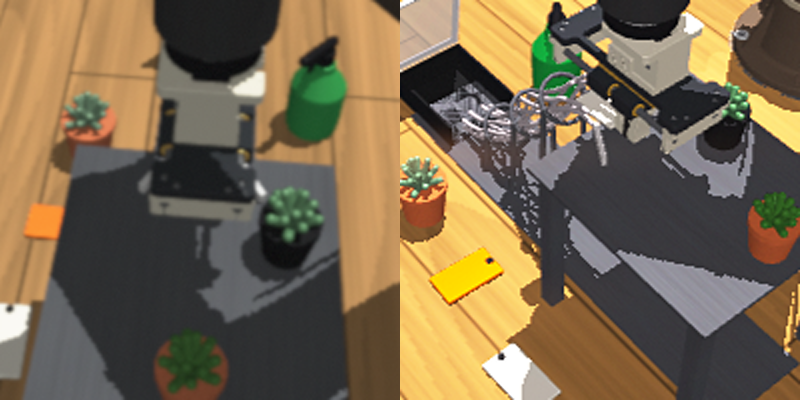

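The label has entered the mouth and everything still stands. I continue the push.

Request:
apply_moves:
  deltas:
    - {"fingers": 0,"delta_pos": [0,6,0],"angular": [0,0,0]}
    - {"fingers": 0,"delta_pos": [0,12,0],"angular": [0,0,0]}
    - {"fingers": 0,"delta_pos": [0,18,0],"angular": [0,0,0]}
    - {"fingers": 0,"delta_pos": [0,22,0],"angular": [0,0,0]}
    - {"fingers": 0,"delta_pos": [0,26,0],"angular": [0,0,0]}
    - {"fingers": 0,"delta_pos": [0,26,0],"angular": [0,0,0]}
    - {"fingers": 0,"delta_pos": [0,26,0],"angular": [0,0,0]}
    - {"fingers": 0,"delta_pos": [0,26,0],"angular": [0,0,0]}

```text
clock: 9.6
tool_pos: [0.4967, 0.1021, 0.2366]
orientation: [-180.0, -0.0, -0.0]
force: [0.0, -0.2, -0.1]
opening: 0.0001
gripper_force: 0.0
```

Run:
```python
from h import *;import cv2
o=ctrl.get_obs();print(o["tool_pos"],o["force"])
i=ctrl.snapshot("side");j=ctrl.snapshot("scene")
a=cv2.resize(i[120:270,230:380,::-1],None,fx=2.6,fy=2.6,interpolation=cv2.INTER_CUBIC);b=cv2.resize(j[130:280,210:360,::-1],None,fx=2.6,fy=2.6,interpolation=cv2.INTER_CUBIC)
cv2.imwrite("pics/s6.png",np.hstack([a,b]))
```

```text
[0.49672862 0.10205103 0.2365685 ] [ 0.01766139 -0.17280806 -0.08721967]
```

View pics/s6.png

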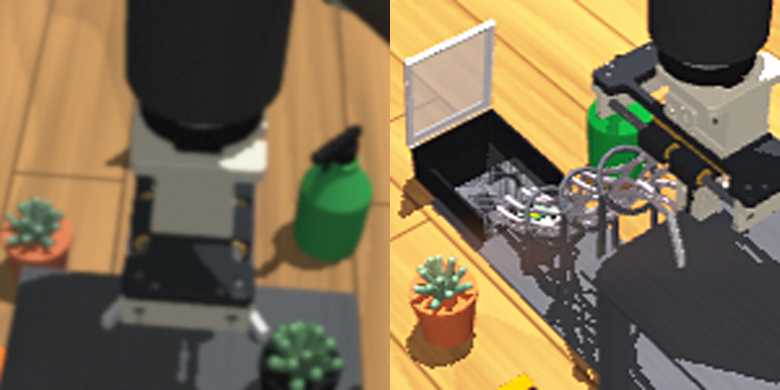

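Scene crop: the green picture shows in the low end of the guide at about (540,215), so the label is sliding through. I withdraw upward and go over towards the lid.

Request:
apply_moves:
  deltas:
    - {"fingers": 0,"delta_pos": [0,0,-30],"angular": [0,0,0]}
    - {"fingers": 0,"delta_pos": [0,0,-80],"angular": [0,0,0]}
    - {"fingers": 0,"delta_pos": [0,15,-130],"angular": [0,0,0]}
    - {"fingers": 0,"delta_pos": [0,50,-165],"angular": [0,0,0]}
    - {"fingers": 0,"delta_pos": [0,95,-165],"angular": [0,0,0]}
    - {"fingers": 0,"delta_pos": [0,140,-165],"angular": [0,0,0]}
    - {"fingers": 0,"delta_pos": [0,185,-165],"angular": [0,0,0]}
    - {"fingers": 0,"delta_pos": [0,230,-165],"angular": [0,0,0]}
    - {"fingers": 0,"delta_pos": [0,275,-165],"angular": [0,0,0]}
    - {"fingers": 0,"delta_pos": [0,320,-165],"angular": [0,0,0]}

```text
clock: 10.7
tool_pos: [0.4963, -0.2197, 0.4018]
orientation: [180.0, -0.0, -0.0]
force: [0.3, -0.3, 0.5]
opening: 0.0003
gripper_force: 0.0
```

Request:
apply_moves:
  deltas:
    - {"fingers": 0,"delta_pos": [0,45,0],"angular": [0,0,0]}
    - {"fingers": 0,"delta_pos": [0,90,0],"angular": [0,0,0]}
    - {"fingers": 0,"delta_pos": [0,135,0],"angular": [0,0,0]}
    - {"fingers": 0,"delta_pos": [-2,175,0],"angular": [0,0,0]}
    - {"fingers": 0,"delta_pos": [-3,202,0],"angular": [0,0,0]}
    - {"fingers": 0,"delta_pos": [-3,202,0],"angular": [0,0,0]}
    - {"fingers": 0,"delta_pos": [-3,202,0],"angular": [0,0,0]}

```text
clock: 11.4
tool_pos: [0.4934, -0.4205, 0.4007]
orientation: [-180.0, 0.1, -0.1]
force: [-0.2, -0.0, -0.9]
opening: 0.0001
gripper_force: 0.0
```

Run:
```python
from h import *;import cv2
o=ctrl.get_obs();print(o["tool_pos"],o["orientation"])
i=ctrl.snapshot("side");j=ctrl.snapshot("scene");w=ctrl.snapshot("wrist")
c=lambda m,y,x,h,ww,s:cv2.resize(m[y:y+h,x:x+ww,::-1],None,fx=s,fy=s,interpolation=cv2.INTER_CUBIC)
a=c(i,120,250,130,130,3);b=c(j,130,200,130,130,3)
np.save("w7.npy",w)
cv2.imwrite("pics/s7.png",np.vstack([np.hstack([a,b]),cv2.copyMakeBorder(c(w,0,0,210,560,1),0,0,0,220,cv2.BORDER_CONSTANT)]))
```

```text
[ 0.49335087 -0.42047659  0.40067108] [-1.79957284e+02  6.85446353e-02 -1.01506026e-01]
```

View pics/s7.png

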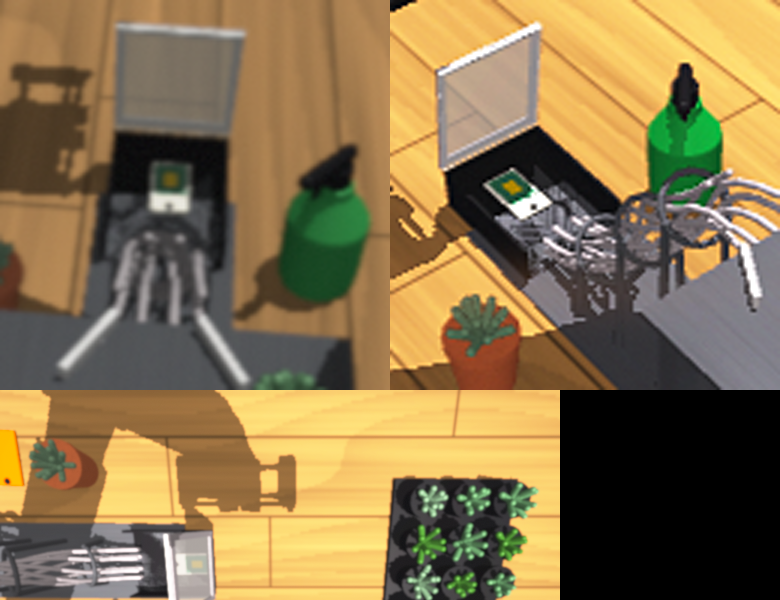

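The label lies in the box picture side up, at side crop (170,187) and scene crop (516,192). The lid stands open near upright.

Run:
```python
from h import *
sd=lambda u:(250+u[0]/3,120+u[1]/3); sc=lambda u:(200+(u[0]-390)/3,130+u[1]/3)
for n,u in [("side",sd(x)) for x in [(150,163),(191,163),(188,213),(149,210)]]+[("scene",sc(x)) for x in [(484,180),(512,168),(551,206),(522,220)]]: print(n,ray(n,u,.009)[:2].round(4))
D={"side":[sd((118,24)),sd((244,31)),sd((115,129)),sd((238,133))],"scene":[sc((438,72)),sc((540,25)),sc((441,167)),sc((539,126))]}
def pts(q):
    x,y,a=q;e=[.135*np.cos(a),.135*np.sin(a)]
    return np.array([[x+.055,y+e[0],.0425+e[1]],[x-.055,y+e[0],.0425+e[1]],[x+.055,y,.0425],[x-.055,y,.0425]])
f=lambda q:np.concatenate([(proj(n,pts(q))-np.array(D[n])).ravel() for n in D])
r=least_squares(f,[.493,-.3,1.6]);print(r.x,r.fun.round(1))
for n,u in [("side",sd((325,285))),("scene",sc((685,195)))]: print("mister",ray(n,u,.02)[:2])
```

```text
side [ 0.5127 -0.2938]
side [ 0.4736 -0.2977]
side [ 0.474  -0.2297]
side [ 0.51 -0.23]
scene [ 0.5068 -0.2986]
scene [ 0.4756 -0.2956]
scene [ 0.477  -0.2277]
scene [ 0.5098 -0.2295]
[ 0.49240327 -0.30346674  1.4244983 ] [ 0.   0.1  1.   0.5  0.2 -0.6 -1.9  0.8  0.2 -0.3 -0.  -0.6  0.6  1.
 -0.7 -1.3]
mister [ 0.35301787 -0.14250771]
mister [ 0.37425029 -0.14974153]
```

Request:
apply_moves:
  deltas:
    - {"fingers": 0,"delta_pos": [0,0,45],"angular": [0,0,0]}
    - {"fingers": 0,"delta_pos": [0,0,90],"angular": [0,0,0]}
    - {"fingers": 0,"delta_pos": [0,0,135],"angular": [0,0,0]}
    - {"fingers": 0,"delta_pos": [0,-20,180],"angular": [0,0,0]}
    - {"fingers": 0,"delta_pos": [0,-40,225],"angular": [0,0,0]}
    - {"fingers": 0,"delta_pos": [0,-60,265],"angular": [0,0,0]}
    - {"fingers": 0,"delta_pos": [0,-75,265],"angular": [0,0,0]}
    - {"fingers": 0,"delta_pos": [0,-75,265],"angular": [0,0,0]}

```text
clock: 12.35
tool_pos: [0.4941, -0.3432, 0.138]
orientation: [180.0, 0.0, 0.2]
force: [0.7, -0.5, 2.2]
opening: 0.0003
gripper_force: 0.0
```

Request:
apply_moves:
  deltas:
    - {"fingers": 0,"delta_pos": [0,-22,0],"angular": [0,0,0]}
    - {"fingers": 0,"delta_pos": [0,-42,4],"angular": [0,0,0]}
    - {"fingers": 0,"delta_pos": [0,-54,7],"angular": [0,0,0]}
    - {"fingers": 0,"delta_pos": [0,-65,10],"angular": [0,0,0]}
    - {"fingers": 0,"delta_pos": [0,-76,15],"angular": [0,0,0]}
    - {"fingers": 0,"delta_pos": [0,-85,21],"angular": [0,0,0]}
    - {"fingers": 0,"delta_pos": [0,-94,29],"angular": [0,0,0]}
    - {"fingers": 0,"delta_pos": [0,-102,38],"angular": [0,0,0]}
    - {"fingers": 0,"delta_pos": [0,-108,48],"angular": [0,0,0]}
    - {"fingers": 0,"delta_pos": [0,-114,58],"angular": [0,0,0]}

```text
clock: 13.35
tool_pos: [0.4933, -0.2305, 0.0774]
orientation: [-180.0, 0.0, -0.0]
force: [-0.1, -0.3, 0.9]
opening: 0.0006
gripper_force: 0.4
```

Request:
apply_moves:
  deltas:
    - {"fingers": 0,"delta_pos": [0,-3,8],"angular": [0,0,0]}
    - {"fingers": 0,"delta_pos": [0,-5,15],"angular": [0,0,0]}
    - {"fingers": 0,"delta_pos": [0,-6,20],"angular": [0,0,0]}
    - {"fingers": 0,"delta_pos": [0,-6,24],"angular": [0,0,0]}
    - {"fingers": 0,"delta_pos": [0,-6,27],"angular": [0,0,0]}
    - {"fingers": 0,"delta_pos": [0,-6,27],"angular": [0,0,0]}

```text
clock: 13.95
tool_pos: [0.4934, -0.2251, 0.0512]
orientation: [-180.0, 0.0, -0.0]
force: [-0.2, 1.0, -0.8]
opening: 0.0002
gripper_force: 0.0
```

Request:
apply_moves:
  deltas:
    - {"fingers": 0,"delta_pos": [0,0,2],"angular": [0,0,0]}
    - {"fingers": 0,"delta_pos": [0,0,3.5],"angular": [0,0,0]}
    - {"fingers": 0,"delta_pos": [0,0,4.5],"angular": [0,0,0]}
    - {"fingers": 0,"delta_pos": [0,0,4.5],"angular": [0,0,0]}

```text
clock: 14.35
tool_pos: [0.4938, -0.2251, 0.0478]
orientation: [180.0, -0.0, -0.0]
force: [-2.1, 0.5, 6.6]
opening: 0.0005
gripper_force: 3.1
```

Request:
apply_moves:
  deltas:
    - {"fingers": 0,"delta_pos": [0,0,1],"angular": [0,0,0]}
    - {"fingers": 0,"delta_pos": [0,0,1.5],"angular": [0,0,0]}
    - {"fingers": 0,"delta_pos": [0,0,1.5],"angular": [0,0,0]}

```text
clock: 14.65
tool_pos: [0.4938, -0.2251, 0.0475]
orientation: [180.0, -0.1, 0.0]
force: [-5.9, 4.2, 19.1]
opening: 0.0003
gripper_force: 9.7
```

The lid is stopped hard at 47.5 mm, so it is shut. I withdraw upward.

Request:
apply_moves:
  deltas:
    - {"fingers": 0,"delta_pos": [0,0,-10],"angular": [0,0,0]}
    - {"fingers": 0,"delta_pos": [0,0,-45],"angular": [0,0,0]}
    - {"fingers": 0,"delta_pos": [0,0,-90],"angular": [0,0,0]}
    - {"fingers": 0,"delta_pos": [0,0,-135],"angular": [0,0,0]}
    - {"fingers": 0,"delta_pos": [0,30,-180],"angular": [0,0,0]}
    - {"fingers": 0,"delta_pos": [0,70,-220],"angular": [0,0,0]}
    - {"fingers": 0,"delta_pos": [0,115,-240],"angular": [0,0,0]}
    - {"fingers": 0,"delta_pos": [0,160,-250],"angular": [0,0,0]}
    - {"fingers": 0,"delta_pos": [0,160,-250],"angular": [0,0,0]}
    - {"fingers": 0,"delta_pos": [0,160,-250],"angular": [0,0,0]}

```text
clock: 15.65
tool_pos: [0.493, -0.3863, 0.2953]
orientation: [-180.0, 0.0, -0.2]
force: [0.1, 0.1, -0.0]
opening: 0.0004
gripper_force: 0.0
```

Run:
```python
from h import *
j=ctrl.snapshot("scene").astype(int);i=ctrl.snapshot("side").astype(int)
# lid-shut check: the region where the open lid stood is wood now; label colours seen through lid
for n,m,(u,v) in [("scene lid-open spot",j,(232,168)),("side lid-open spot",i,(310,140)),("wood ref",j,(205,215))]: print(n,m[v,u])
# green/white label pixels in box
from math import pi
for n,m in (("scene",j),("side",i)):
    c=proj(n,[[.4925,-.2625,.009]])[0];print(n,c,m[int(c[1])-8:int(c[1])+9:4,int(c[0])-8:int(c[0])+9:4].tolist())
```

```text
scene lid-open spot [248 196 100]
side lid-open spot [162 121  77]
wood ref [124  83  45]
scene [242.36209646 194.50862024] [[[251, 249, 249], [251, 249, 248], [251, 250, 249], [251, 249, 249], [251, 249, 249]], [[252, 252, 251], [252, 252, 251], [252, 252, 251], [251, 250, 249], [251, 250, 249]], [[254, 254, 254], [252, 252, 251], [252, 252, 251], [252, 252, 250], [253, 252, 252]], [[249, 246, 247], [254, 253, 252], [254, 254, 254], [253, 253, 252], [254, 254, 253]], [[199, 188, 194], [250, 247, 247], [254, 253, 253], [253, 252, 251], [252, 251, 251]]]
side [306.5192769  182.34739569] [[[188, 188, 182], [199, 201, 193], [198, 199, 191], [193, 194, 187], [187, 188, 182]], [[187, 188, 182], [196, 202, 192], [208, 206, 184], [194, 200, 189], [189, 190, 183]], [[187, 188, 182], [193, 200, 190], [197, 201, 187], [194, 200, 190], [189, 189, 183]], [[189, 190, 184], [212, 213, 205], [210, 211, 203], [212, 212, 204], [193, 192, 186]], [[192, 192, 186], [197, 196, 190], [197, 196, 189], [211, 209, 202], [195, 194, 189]]]
```

```bash
python3 -c "
from plant import ctrl
print(ctrl.close_job())"
```

```text
the job is handed in; nothing more can be done
None
```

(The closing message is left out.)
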